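Release the lid stay and shut the machinist's chest

ROBOT

A 6-joint arm with a two-finger parallel gripper is mounted at the origin on a cart in front of the work surface, level with it; the furniture and walls round the work are solid. World frame = base frame: x ahead of the robot, y to its left, z up, the work surface at z = 0. Lengths are in mm, angles in rad, forces in N, time in s.
With the tool pointing down it reaches from about 350 to 1000 mm from the base axis. Payload 7.1 kg.
Tool frame: the origin (TCP) lies at the very end of the fingers, on their centre line; the grasp point (between the pads) lies 19 mm behind it; z points along the fingers, y is the line along which they close (so a half turn about z gives the same grasp; the last joint's range is limited). The gripper opens to 85 mm and grips with 20 to 120 N. Pads are 22 mm wide; open, the fingers measure 114 mm over their backs; the gripper's body (76 mm by 85 mm) begins 54 mm behind the grasp point. The pads swing forward as they close: fully open they stand 13 mm farther back than shut.
Start: joints at [-1.263, 0.423, 1.63, -0, 1.089, -0.019], TCP at [200.651, -591.898, 208.819] pointing down, gripper open.
Joint ranges: [-3, 3], [-0.9, 2.11], [0.09, 2.58], [-1.31, 4.45], [0.11, 2.69], [-2.54, 2.54]. Speed limits (rad/s): [2.39, 2.39, 3.01, 3.14, 3.14, 3.14].

INTERFACE

Orientations are given as a unit quaternion [w, x, y, z].
In Python, from station import arm gives the robot as it stands.
- The arm moves only by the shell command python3 -m inch 'ROWS' [FORCE]. ROWS is JSON, one flat list of numbers, 5 for each row, row after row: the shift along the tool's x, y, z in units of 25 mm (1.0 is 25 mm), then the turn about the tool's z in rad, then the opening, from -1 (shut) to 1 (fully open). A call has 1 to 20 rows; each row shifts and turns the commanded pose from where the row before left it, along the tool's axes as they then stand; what a row does not reach is not made up. A row lasts 1/10 s, in which the tool goes at most 50 mm and 8.59 degrees, less where a joint would pass 70% of its speed; a pose out of reach is approached as far as the arm can. A call is refused whole if a number of a shift passes 1 or a number of a turn 0.15, either way. A call with a gripper value outside its range is refused whole. The fingers move at their own pace and stop on an object; FORCE is the grip in N (left out, the last holds). Time passes only in rows, so rows that do not move let the fingers close. It gives the time, the measured TCP pose, the force, the opening and the grip force at its end, in the units of the state.
- arm.observe(): the state, without advancing time (a new reading comes with each control period).
- arm.camera(name): name is "side" or "top"; returns a dict with "image" (384x512x3 uint8, red, green, blue), "mtx" (3x3 intrinsics, pixels), "k1" (the pictures are not rectified: a ray, as slopes to the right and down, at radius r is drawn at 1 + k1 r^2 times it, then the intrinsics apply), "R" (3x3) and "t" (3): a world point X has camera coordinates R X + t. Camera axes: x right, y down, z forward; pixel columns grow to the right and rows downward; lengths in mm; the calibration is good to about 2 mm. A picture is of the moment at which its call begins. There is no depth.
- arm.close_job(): hands the job in; it is judged then, once.
The state is a dict: "time": time; "joint_positions": joint angles; "joint_vel": joint speeds; "effort": joint torques, N m; "tool_pos": TCP position; "eef_rot": TCP orientation; "ft_force": force on the tool from outside, world axes, zero at the start; "wrist_torque": the same for the moment, N m; "grip_width": opening from 0.0 (shut) to 1.0 (fully open); "grip_force": force on a finger pad.
Only numpy, scipy, OpenCV 4.12 (cv2) and the standard library are available. Lean on these libraries where they do the work, as an engineer would, in place of code of your own. Each camera call takes 0.05 s, during which the arm holds its last target. There are 200 camera calls.

TASK

The work is done and the green tool chest is packed: shut it. Its lid is locked open by the notched steel stay on the chest's right side, so lift the stay by its red grip until the notch is clear of the stud, start the lid down, and then close the lid fully without slamming it. Leave the chest shut with nothing touching it, and do not disturb the other things on the bench.

Things in the scene. Friction and masses are not known exactly. Their poses are not given: they have to be found in the camera images.
- chest: Green steel tool chest, fixed to the bench: 230 mm deep (x), 280 mm wide (y), rim 120 mm high. Origin at the centre of its underside; x points from its front (drawer with a bar pull, towards the robot) to its back (hinges), y to its left, z up. Turned by up to 0.25 rad. A few tools lie in its open compartment, all below the rim.
- lid (a joint): Lid angle in rad: 0 shut on the rim, about 1.66 as found, locked open just past upright; stop at 1.78. The lid is a shallow tray 230 x 280 mm, 25 mm thick, about 0.32 kg. Stiff hinges (0.42 Nm of friction) hold it about where it is left; 2 to 4 N at its free edge move it.
- lid_hinge (a point): Point on the lid's hinge axis, at the middle of the chest's back edge: 115 mm behind the chest's origin, 120 mm above the bench. The axis runs along the chest's y.
- lid_edge (a point): Middle of the lid's free edge on its outer face: 230 mm from the hinge along the lid and 25 mm off it towards the outside. With the lid shut it is the top front edge of the chest, 145 mm above the bench.
- stay (a joint): Angle of the stay against the lid in rad: 0 with the lid shut, about -1.92 as found (locked); grows as the stay's front end is lifted. The stay swings freely (0.13 kg) and drops back onto the stud by its own weight.
- stay_pivot (a point): Where the stay hangs on the lid's right (-y) side: 55 mm from the hinge axis along the lid and 12 mm from it towards the lid's outer face, 148.5 mm to the right of the chest's middle.
- stud (a point): Centre of the fixed steel stud (8 mm thick, level along y, with a washer head) on the chest's right side on which the stay rests: 125 mm ahead of the hinge axis and 12 mm below it, in the plane of the stay. The notch in the stay's lower edge sits on the stud and locks the lid; once past it, the bar's smooth lower edge slides forward over the stud as the lid comes down.
- stay_notch (a point): Seat of the stud's centre in the notch: on the stay, 156 mm from the pivot along the bar, 3 mm below the bar's centre line. The stay is a flat bar, 5 mm thick, 18 mm high; the notch in its lower edge is 12 mm long and 10 mm deep. Lifted 10 mm it is clear; after some 15 mm of forward slide the bar can be let go without locking again.
- stay_grip (a point): Middle of the stay's red grip: a level round bar, 14 mm diameter, 62 mm long, standing out to the right (-y) from the stay's front end; 192 mm from the pivot along the bar, 5 mm above its centre line, about 100 mm above the bench as found. Pinch it from above, fingers closing along the chest's x. Drawing the lid down by it, along the bar, takes about 10 N; 10 mm are about 0.25 rad of lid.
- mug: Blue mug, 84 mm across, 96 mm high, 117 mm over its handle; stands to the right of the chest. Leave it alone. Origin at the centre of its underside.
- tape_roll: Roll of masking tape lying flat, 104 mm across, 25 mm high; right of the chest. Leave it alone. Origin at the centre of its underside.
- oil_bottle: White oil bottle with a red spout, 46 mm across, 140 mm high; stands to the left of the chest. Leave it alone. Origin at the centre of its underside.
- chip_brush: Chip brush, 182 mm long, 12 mm high, lying left of the chest. Leave it alone. Origin at the centre of its underside.
- screwdriver: Orange-handled screwdriver, 205 mm long, 26 mm high, lying left of the chest. Leave it alone. Origin at the centre of its underside.

How it is judged (in metres and radians):
On the way:
1. the stay is lifted off its stud (the notch more than 7.5 mm above its seat) while the lid still stands open (z of stay_notch in the frame of stud above 0.0075 m and value of joint lid above 1 rad), for 0.05 s.
At the end, for the whole second after the job is handed in: The lid is shut on the rim (within 0.04 rad, 9 mm at its front edge) and at rest (value of joint lid below 0.04 rad and velocity of joint lid above -0.05 rad/s); the robot touches nothing.
It fails at once if the lid slams: it comes down faster than 2 rad/s when less than 0.2 rad from shut (value of joint lid below 0.2 rad and velocity of joint lid below -2 rad/s).
It fails at once if one of the other things on the bench is moved by more than 30 mm (distance of any of mug, tape_roll, oil_bottle, chip_brush, screwdriver from where it was at the start of the episode above 0.03 m).
It also fails if it takes over 58 s, if anything falls off the work surface, if the arm or the gripper's body presses on something with over 40 N, if the wrist force passes 120 N, or if a joint passes its speed limit or range.

## Working session

There is one attempt and no reset: what is moved stays moved. The work goes in short steps, Python scripts to look and compute and a shell command to move; the robot and the scene stay as the last step left them, time stands still between calls to the robot, and variables do not carry over. Pictures are saved under pics/ and viewed, at most 10 in all, crops included, and the job is handed in when it is done.

```bash
mkdir -p pics
cat > h.py <<'E'
import numpy as np, cv2, json
from station import arm
def snap(name,f):
    c=arm.camera(name); cv2.imwrite(f,cv2.cvtColor(c["image"],cv2.COLOR_RGB2BGR)); 
    np.savez(f[:-4]+'.npz',**{k:np.array(v) for k,v in c.items()}); return c
def load(f): return np.load(f[:-4]+'.npz')
def ray(c,u,v):
    K=c["mtx"]; d=np.array([(u-K[0,2])/K[0,0],(v-K[1,2])/K[1,1]]); s=d.copy()
    for _ in range(20): s=d/(1+float(c["k1"])*(s@s))
    R=c["R"]; o=-R.T@c["t"]; w=R.T@np.array([s[0],s[1],1]); return o,w/np.linalg.norm(w)
def onz(c,u,v,z):
    o,d=ray(c,u,v); return o+d*(z-o[2])/d[2]
def proj(c,X):
    p=np.atleast_2d(X)@c["R"].T+c["t"]; s=p[:,:2]/p[:,2:]; r=(s**2).sum(1,keepdims=True); s=s*(1+float(c["k1"])*r)
    K=c["mtx"]; return s*[K[0,0],K[1,1]]+[K[0,2],K[1,2]]
E
python3 - <<'E'
from h import *
for n in("side","top"):
    c=snap(n,f"pics/{n}0.png"); print(n,-c["R"].T@c["t"],c["R"][2],c["k1"])
s=arm.observe(); print(s)
E
```

```text
side [ 325.44868895 1029.9642809   642.68529052] [ 0.1814112  -0.8744111  -0.44999468] -0.055242518514017146
top [ 336.32580814  -41.96204973 1496.66460361] [ 0.14067434 -0.01021548 -0.99000322] 0.06330075977158471
{'time': 0.1, 'joint_positions': array([-1.26300487e+00,  4.23750036e-01,  1.63058667e+00,  4.13254324e-05,
        1.08862989e+00, -1.89797692e-02]), 'joint_vel': array([ 0.0008318 , -0.0015423 , -0.00089888,  0.00224878, -0.00152339,
        0.00132416]), 'effort': array([-3.17507420e-04, -5.58425975e+01, -2.82444352e+01, -7.08140874e-05,
        2.97928920e-03, -1.80591081e-05]), 'tool_pos': array([ 200.50761225, -591.41830307,  208.14300768]), 'eef_rot': array([-6.82458635e-04,  9.86683564e-01,  1.62650151e-01, -8.07489012e-05]), 'ft_force': array([-0.21314612, -0.55801684, -0.60086024]), 'wrist_torque': array([-0.00875114, -0.0239198 , -0.03222205]), 'grip_force': 0.0, 'grip_width': 1.0011596579022102}
```

View pics/side0.png

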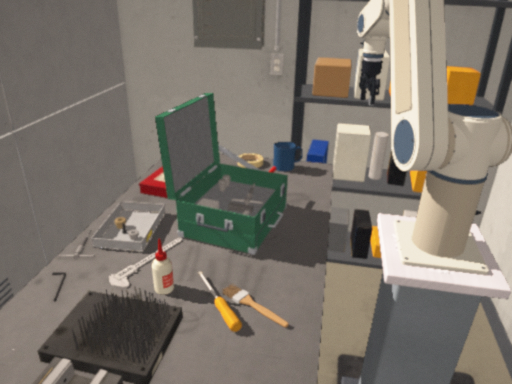

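View pics/top0.png

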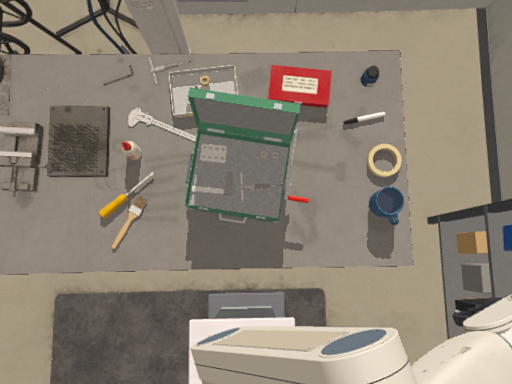

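The side view shows the open chest at about (230,200), with the stay hidden behind it. The top view shows the chest rim's front corners near (188,209) and (280,219), the red grip at (289–308,199), the mug at (386,203) and the tape at (385,160). I'll enlarge the top view around the chest.

Run:
```python
from h import *
im=cv2.imread('pics/top0.png')[80:230,180:330]
cv2.imwrite('pics/crop0.png',cv2.resize(im,(600,600),interpolation=cv2.INTER_CUBIC))
c=load('pics/top0.png')
hsv=cv2.cvtColor(cv2.imread('pics/top0.png'),cv2.COLOR_BGR2HSV)
m=((hsv[...,0]<8)|(hsv[...,0]>172))&(hsv[...,1]>150)&(hsv[...,2]>90)
ys,xs=np.nonzero(m[185:215,283:315]); xs=xs+283; ys=ys+185
P=np.array([onz(c,u,v,100)[:2] for u,v in zip(xs,ys)]); print(xs.min(),xs.max(),ys.min(),ys.max(),P.mean(0))
print('red dir',cv2.fitLine(P.astype(np.float32),cv2.DIST_L2,0,.01,.01).ravel(), P.min(0),P.max(0))
for u,v in[(188,209),(280,219)]: print(onz(c,u,v,120))
for u,v in[(386,203),(385,160)]: print(onz(c,u,v,50))
```

```text
288 308 196 202 [ 500.68832674 -173.39913764]
red dir [ 1.6829255e-01  9.8573709e-01  5.0068832e+02 -1.7339914e+02] [ 490.57023397 -203.27688473] [ 509.2699705  -144.43464552]
[473.90507094 146.46137565 120.        ]
[ 440.38281863 -118.33351033  120.        ]
[ 489.15118022 -445.12274934   50.        ]
[ 622.09593983 -449.38482471   50.        ]
```

View pics/crop0.png

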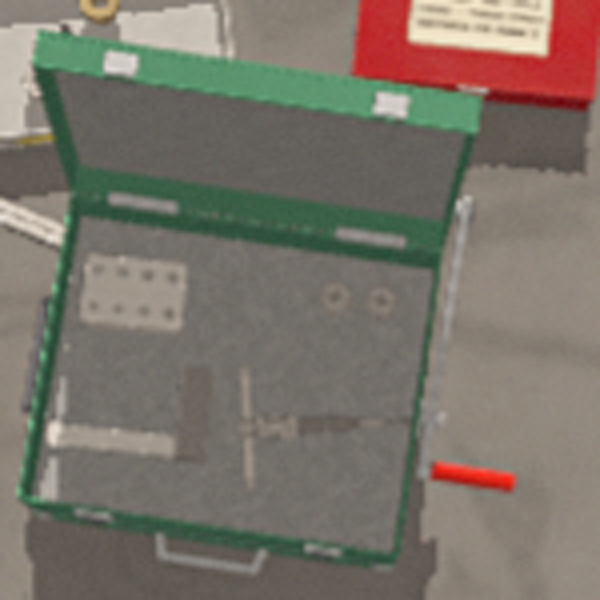

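The crop shows rim front corners at crop (20,502) and (400,563), lid free-edge outer corners at (38,32) and (482,98), the stud near (438,418) and the grip from (433,470) to (514,483). Next I'll fit the chest pose and work out the targets.

```bash
cat > geo.py <<'E'
from h import *
from scipy.optimize import least_squares, brentq
from scipy.spatial.transform import Rotation as Ro
def lidpt(th,a,n,y): return np.array([115-a*np.cos(th)+n*np.sin(th),y,120+a*np.sin(th)+n*np.cos(th)])
def stayp(th,lift=0,notch=True):
    # returns fn(s,h)-> chest pt; bar direction angle b below level
    p=lidpt(th,55,12,0); stud=np.array([-10,0,108.])
    f=lambda b,h:(np.array([-np.sin(b),0,np.cos(b)])@(stud-p))-h
    b=brentq(lambda b:f(b,-3 if notch else -13),-0.2,1.2)-lift
    return lambda s,h,y:p+s*np.array([-np.cos(b),0,-np.sin(b)])+h*np.array([-np.sin(b),0,np.cos(b)])+[0,y,0]
def W(q,P):
    c,s=np.cos(q[2]),np.sin(q[2]); P=np.asarray(P); return np.array([q[0]+c*P[0]-s*P[1],q[1]+s*P[0]+c*P[1],P[2]])
E
python3 - <<'E'
from geo import *
c=load('pics/top0.png')
px=np.array([(20,502),(400,563),(38,32),(482,98),(433,471),(514,483)])/4+[179.6,79.6]
def pts(q):
    g=stayp(q[3])
    L=[[-115,140,120],[-115,-140,120],lidpt(q[3],230,25,140),lidpt(q[3],230,25,-140),g(192,5,-151),g(192,5,-213)]
    return np.array([W(q,p) for p in L])
r=least_squares(lambda q:np.r_[(proj(c,pts(q))-px).ravel(),(q[3]-1.66)*50],[560,0,-.15,1.66])
q=r.x; print(q, r.fun.round(2)); np.save('q.npy',q)
g=stayp(q[3]); print('grip y-192',W(q,g(192,5,-192)),'stud',W(q,[-10,-148.5,108]),'hinge',W(q,[115,0,120]))
# side-camera check
cs=load('pics/side0.png'); print(proj(cs,pts(q)).round(0))
s=arm.observe(); R=Ro.from_quat(s['eef_rot'],scalar_first=True); print(R.as_matrix().round(3))
cy,sy=np.cos(q[2]),np.sin(q[2])
a=R.inv().apply([cy,sy,0]); print('chest x in tool',a, 'turn about tool z', np.arctan2(-a[0],a[1]))
for th in(1.66,1.4,1.2,1.0,.8,.6,.4,.2,0):
    n=stayp(th,notch=th>1.6); print(th,W(q,n(192,5,-192)).round(0),n(192,5,0).round(0))
E
```

```text
[ 5.74743807e+02  2.48991296e-01 -1.63491924e-01  1.65515124e+00] [-0.29  0.46  0.7  -0.7   0.23  0.1   0.48 -0.24 -0.96  0.17 -0.31  0.24
 -0.24]
grip y-192 [ 498.03666094 -181.69199876  100.81945618] stud [ 540.70662225 -144.64310658  108.        ] hinge [688.21027534 -18.46893202 120.        ]
[[257. 217.]
 [288. 175.]
 [155. 117.]
 [206.  92.]
 [268. 175.]
 [274. 168.]]
[[ 0.947  0.321 -0.   ]
 [ 0.321 -0.947  0.001]
 [ 0.    -0.001 -1.   ]]
chest x in tool [ 8.82218037e-01  4.70840722e-01 -5.91192209e-04] turn about tool z -1.0805527333613643
1.66 [ 498. -182.  101.] [-46.   0. 101.]
1.4 [ 483. -179.  106.] [-61.   0. 106.]
1.2 [ 474. -178.  100.] [-70.   0. 100.]
1.0 [ 465. -176.   94.] [-80.   0.  94.]
0.8 [ 455. -175.   90.] [-90.   0.  90.]
0.6 [ 444. -173.   87.] [-101.    0.   87.]
0.4 [ 433. -171.   88.] [-112.    0.   88.]
0.2 [ 423. -169.   94.] [-122.    0.   94.]
0 [ 415. -168.  108.] [-131.    0.  108.]
```

The fit residuals are below one pixel, and the side view agrees: the grip projects to (271,171), where the red grip is seen. Now I'll move clear of the shelf and turn the tool to align with the chest.

```bash
python3 -m inch '[0.32,-0.95,0,0,1, 0.32,-0.95,0,0,1, 0.32,-0.95,0,0,1, 0.32,-0.95,0,0,1, 0,0,0,-0.135,1, 0,0,0,-0.135,1, 0,0,0,-0.135,1, 0,0,0,-0.135,1, 0,0,0,-0.135,1, 0,0,0,-0.135,1, 0,0,0,-0.135,1, 0,0,0,-0.135,1, 0,0,0,0,1]'
cat >> geo.py <<'E'
def rel(q,target):
    s=arm.observe(); R=Ro.from_quat(s['eef_rot'],scalar_first=True)
    d=R.inv().apply(np.array(target)-s['tool_pos'])/25; a=R.inv().apply([np.cos(q[2]),np.sin(q[2]),0])
    print('t',round(s['time'],2),'tcp',s['tool_pos'].round(1),'units',d.round(3),'turn',round(np.arctan2(-a[0],a[1]),3),'F',s['ft_force'].round(1),'grip',round(s['grip_width'],3),round(s['grip_force'],1))
E
python3 -c "
from geo import *
q=np.load('q.npy'); rel(q,[498,-181.7,200])"
```

```text
time: 1.4
tool_pos: [200.4, -491.4, 208.5]
eef_rot: [-0.0, 0.762, 0.647, 0.0]
ft_force: [-0.8, 0.4, 0.5]
grip_width: 1.005
grip_force: 0.0
t 1.4 tcp [ 200.4 -491.4  208.5] units [14.154  9.74   0.346] turn 0.001 F [-0.8  0.4  0.5] grip 1.005 0.0
```

```bash
python3 -m inch '[0.94,0.65,0,0,1, 0.94,0.65,0,0,1, 0.94,0.65,0,0,1, 0.94,0.65,0,0,1, 0.94,0.65,0,0,1, 0.94,0.65,0,0,1, 0.94,0.65,0,0,1, 0.94,0.65,0,0,1, 0.94,0.65,0,0,1, 0.94,0.65,0,0,1, 0.94,0.65,0,0,1, 0.94,0.65,0,0,1, 0.94,0.65,0,0,1, 0.94,0.65,0,0,1, 0.94,0.65,0,0,1, 0,0,0,0,1, 0,0,0,0,1]'
python3 - <<'E'
from geo import *
q=np.load('q.npy'); rel(q,[498,-181.7,81]); snap('top','pics/top1.png')
im=cv2.imread('pics/top1.png')[80:230,180:330]
cv2.imwrite('pics/crop1.png',cv2.resize(im,(600,600),interpolation=cv2.INTER_CUBIC))
E
```

```text
time: 3.1
tool_pos: [498.4, -183.3, 208.5]
eef_rot: [-0.0, 0.763, 0.646, -0.0]
ft_force: [0.2, -0.9, 0.1]
grip_width: 1.002
grip_force: 0.0
t 3.1 tcp [ 498.4 -183.3  208.5] units [ 0.06  -0.021  5.101] turn -0.001 F [ 0.2 -0.9  0.1] grip 1.002 0.0
```

View pics/crop1.png

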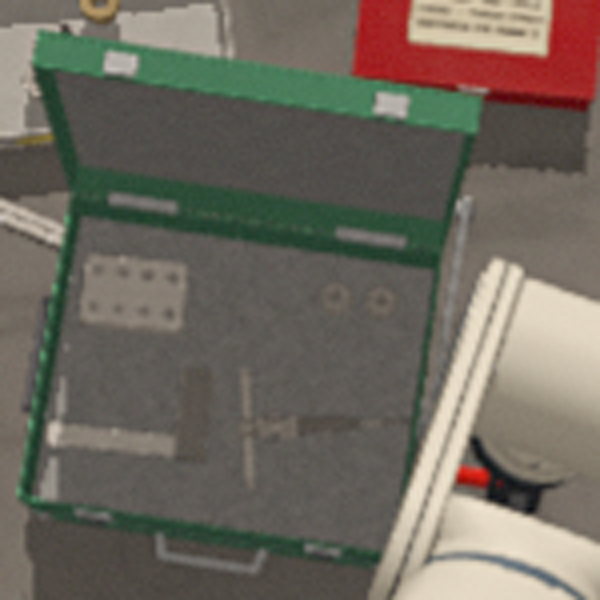

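The gripper sits over the red grip, which shows from crop (455,475) to (490,478), with the fingers either side. Descend and pinch.

```bash
python3 -m inch '[0.06,0,0.85,0,1, 0,0,0.85,0,1, 0,0,0.85,0,1, 0,0,0.85,0,1, 0,0,0.85,0,1, 0,0,0.8,0,1, 0,0,0,0,0, 0,0,0,0,-0.5, 0,0,0,0,-1, 0,0,0,0,-1, 0,0,0,0,-1, 0,0,0,0,-1, 0,0,0,0,-1]' 60
python3 - <<'E'
from geo import *
q=np.load('q.npy'); rel(q,[498,-181.7,81])
E
```

```text
time: 4.45
tool_pos: [500.1, -182.7, 84.3]
eef_rot: [0.001, 0.763, 0.647, 0.001]
ft_force: [-2.0, 0.6, 12.5]
grip_width: 0.0
grip_force: 6.1
t 4.45 tcp [ 500.1 -182.7   84.3] units [ 0.025 -0.091  0.133] turn -0.0 F [-2.   0.6 12.5] grip 0.0 6.1
```

Run:
```python
from geo import *
c=snap('side','pics/side2.png'); snap('top','pics/top2.png')
a=cv2.imread('pics/side2.png')[80:230,200:350]; b=cv2.imread('pics/top2.png')[140:240,240:340]
cv2.imwrite('pics/c2.png',np.hstack([cv2.resize(a,(400,400),interpolation=cv2.INTER_CUBIC),cv2.resize(b,(400,400),interpolation=cv2.INTER_CUBIC)]))
print(proj(c,[[500,-183,84],[500,-183,208]]))
```

```text
[[271.36749837 174.77539956]
 [272.88920792 139.02614272]]
```

View pics/c2.png

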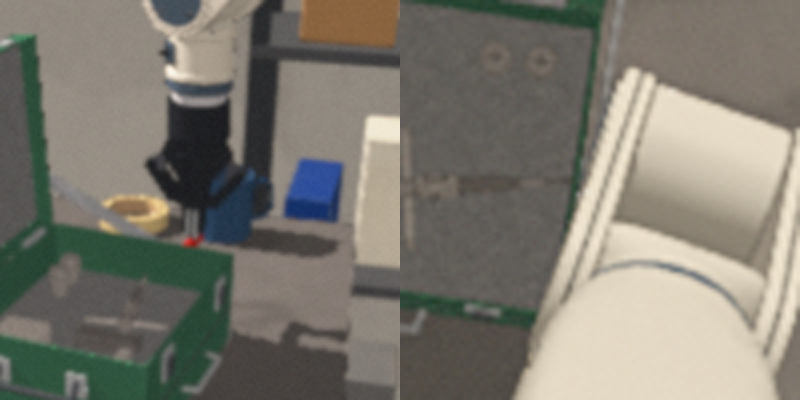

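The closed fingers end at the red grip, at side pixel (272,171), but the reported opening is 0, so the pinch has probably missed. I'll check the grip's height by triangulating the first pictures.

Run:
```python
from geo import *
q=np.load('q.npy')
for f in('side0','side2','top0'):
    c=load(f'pics/{f}.png'); hsv=cv2.cvtColor(cv2.imread(f'pics/{f}.png'),cv2.COLOR_BGR2HSV)
    m=((hsv[...,0]<8)|(hsv[...,0]>172))&(hsv[...,1]>130)&(hsv[...,2]>80)
    r=(160,185,260,285) if f[0]=='s' else (185,215,283,315)
    ys,xs=np.nonzero(m[r[0]:r[1],r[2]:r[3]]); print(f,len(xs),xs.mean()+r[2],ys.mean()+r[0],sorted(zip((ys+r[0]).tolist(),(xs+r[2]).tolist())) if f[0]=='s' else '')
c=load('pics/side0.png')
for z in(75,101):
    print(z,[proj(c,W(q,[-46,y,z])).round(1).tolist() for y in(-151,-182,-213)])
rel(q,[498,-181.7,81])
```

```text
side0 30 272.1666666666667 169.3 [(166, 274), (167, 272), (167, 273), (167, 274), (167, 275), (168, 271), (168, 272), (168, 273), (168, 274), (168, 275), (169, 270), (169, 271), (169, 272), (169, 273), (169, 274), (169, 275), (170, 269), (170, 270), (170, 271), (170, 272), (170, 273), (170, 274), (171, 269), (171, 270), (171, 271), (171, 272), (171, 273), (172, 270), (172, 271), (172, 272)]
side2 16 271.9375 170.125 [(168, 275), (169, 271), (169, 274), (169, 275), (170, 269), (170, 270), (170, 271), (170, 272), (170, 273), (170, 274), (171, 269), (171, 270), (171, 271), (171, 272), (171, 273), (172, 272)]
top0 95 298.06315789473683 198.7263157894737 
75 [[[267.7, 182.4]], [[270.8, 178.7]], [[273.8, 175.0]]]
101 [[[268.0, 175.1]], [[271.1, 171.4]], [[274.1, 167.9]]]
t 4.55 tcp [ 500.1 -182.7   84.3] units [ 0.025 -0.091  0.134] turn -0.0 F [-2.1  0.4 12.3] grip 0.0 6.1
```

The picture doesn't settle it, because the grip hasn't moved and the TCP is below it. Lifting 12 mm will show whether the stay follows.

```bash
python3 -m inch '[0,0,-0.2,0,-1, 0,0,-0.2,0,-1, 0,0,-0.2,0,-1, 0,0,0,0,-1]' 60
python3 - <<'E'
from geo import *
q=np.load('q.npy'); rel(q,[498,-181.7,81])
c=snap('side','pics/side3.png')
hsv=cv2.cvtColor(cv2.imread('pics/side3.png'),cv2.COLOR_BGR2HSV)
m=((hsv[...,0]<8)|(hsv[...,0]>172))&(hsv[...,1]>130)&(hsv[...,2]>80)
ys,xs=np.nonzero(m[155:185,260:285]); print(len(xs),xs.mean()+260,ys.mean()+155,ys.min()+155,ys.max()+155)
a=[cv2.imread(f'pics/{f}.png')[130:190,240:300] for f in('side0','side3')]
cv2.imwrite('pics/c3.png',np.hstack([cv2.resize(x,(400,400),interpolation=cv2.INTER_CUBIC) for x in a]))
E
```

```text
time: 4.95
tool_pos: [499.2, -182.3, 98.3]
eef_rot: [0.001, 0.763, 0.647, 0.0]
ft_force: [0.5, -0.9, -0.1]
grip_width: -0.001
grip_force: 0.0
t 4.95 tcp [ 499.2 -182.3   98.3] units [ 0.018 -0.052  0.694] turn -0.0 F [ 0.5 -0.9 -0.1] grip -0.001 0.0
30 272.1666666666667 169.3 166 172
```

View pics/c3.png

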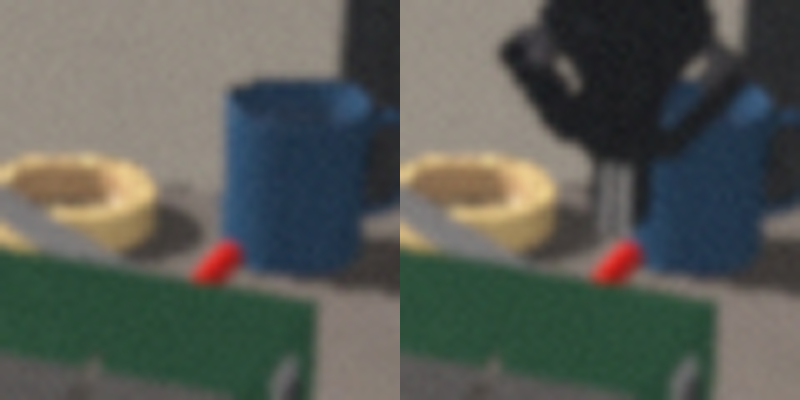

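The right half shows the stay hasn't moved. The shut fingertips end at side pixel (272,165.5), above the red grip at (272,169). By projection, the true tips are about 22 mm above the reported TCP, which also explains the contact force when the reported z was 84. I'll open, go about 37 mm lower and pinch again.

```bash
python3 -m inch '[0,0,0,0,1, 0,0,0,0,1, 0,0,0,0,1, 0,0,0,0,1, 0,0,0,0,1, 0,-0.05,0.3,0,1, 0,0,0.4,0,1, 0,0,0.4,0,1, 0,0,0.4,0,1, 0,0,0,0,0, 0,0,0,0,-0.5, 0,0,0,0,-1, 0,0,0,0,-1, 0,0,0,0,-1, 0,0,0,0,-1, 0,0,0,0,-1]' 60
python3 - <<'E'
from geo import *
q=np.load('q.npy'); rel(q,[498,-181.7,60])
E
```

```text
time: 6.6
tool_pos: [498.9, -182.3, 60.7]
eef_rot: [0.001, 0.763, 0.647, 0.001]
ft_force: [4.1, 1.2, 1.2]
grip_width: 0.142
grip_force: 58.4
t 6.6 tcp [ 498.9 -182.3   60.7] units [ 0.019 -0.041  0.03 ] turn -0.001 F [4.1 1.2 1.2] grip 0.142 58.4
```

Gripped: opening 0.142 (12 mm) at 58 N. Now compute the path for lifting, then drawing with the bar kept just above the stud.

Run:
```python
from geo import *
def grip(th,h):
    p=lidpt(th,55,12,0); stud=np.array([-10,0,108.])
    b=brentq(lambda b:np.array([-np.sin(b),0,np.cos(b)])@(stud-p)-h,-0.3,1.2)
    return p+192*np.array([-np.cos(b),0,-np.sin(b)])+5*np.array([-np.sin(b),0,np.cos(b)]),b
q=np.load('q.npy'); g0,b0=grip(q[3],-3); print(g0,b0)
for th,h in[(q[3],-16)]+[(t,-16) for t in(1.5,1.4,1.3,1.2,1.1,1,.9,.8,.7,.6,.5)]:
    g,b=grip(th,h); d=(g-g0)/25; print(round(th,2),round(b,2),'cum y,z(tool)',d[0].round(3),-d[2].round(3))
```

```text
[-46.07070847   0.         100.81945618] 0.41577118892007653
1.66 0.33 cum y,z(tool) -0.219 -0.602
1.5 0.36 cum y,z(tool) -0.484 -0.453
1.4 0.38 cum y,z(tool) -0.663 -0.349
1.3 0.4 cum y,z(tool) -0.847 -0.241
1.2 0.41 cum y,z(tool) -1.037 -0.132
1.1 0.42 cum y,z(tool) -1.232 -0.023
1 0.42 cum y,z(tool) -1.432 0.081
0.9 0.42 cum y,z(tool) -1.637 0.175
0.8 0.42 cum y,z(tool) -1.846 0.254
0.7 0.41 cum y,z(tool) -2.06 0.311
0.6 0.39 cum y,z(tool) -2.277 0.339
0.5 0.37 cum y,z(tool) -2.497 0.329
```

```bash
python3 -m inch '[0,-0.06,-0.16,0,-1, 0,-0.06,-0.16,0,-1, 0,-0.05,-0.15,0,-1, 0,-0.05,-0.15,0,-1, 0,0,0,0,-1, 0,0,0,0,-1, 0,0,0,0,-1]' 60
python3 - <<'E'
from geo import *
q=np.load('q.npy'); rel(q,[498,-181.7,60]); snap('side','pics/side4.png')
hsv=cv2.cvtColor(cv2.imread('pics/side4.png'),cv2.COLOR_BGR2HSV)
m=((hsv[...,0]<8)|(hsv[...,0]>172))&(hsv[...,1]>130)&(hsv[...,2]>80)
ys,xs=np.nonzero(m[150:185,255:285]); print(len(xs),xs.mean()+255,ys.mean()+150,ys.min()+150,ys.max()+150)
E
```

```text
time: 7.3
tool_pos: [493.2, -181.3, 75.9]
eef_rot: [0.001, 0.763, 0.647, 0.001]
ft_force: [4.4, 1.4, 0.2]
grip_width: 0.143
grip_force: 59.5
t 7.3 tcp [ 493.2 -181.3   75.9] units [0.017 0.189 0.638] turn -0.001 F [4.4 1.4 0.2] grip 0.143 59.5
25 272.12 167.04 164 170
```

The stay is off the stud: the TCP rose 15 mm, the force stayed small, and the red grip moved up with it in the side image. Start the lid down.

```bash
python3 -m inch '[0,-0.1,0.055,0,-1, 0,-0.1,0.055,0,-1, 0,-0.1,0.055,0,-1, 0,-0.1,0.06,0,-1, 0,-0.1,0.06,0,-1, 0,-0.1,0.06,0,-1, 0,-0.1,0.06,0,-1, 0,-0.1,0.06,0,-1, 0,0,0,0,-1, 0,0,0,0,-1]' 60
python3 -c "
from geo import *
q=np.load('q.npy'); rel(q,W(q,[-46.07-25*1.037,-192,60.7+25*.132]))"
```

```text
time: 8.35
tool_pos: [474.0, -178.1, 64.6]
eef_rot: [0.001, 0.763, 0.647, 0.001]
ft_force: [3.7, 1.6, 4.1]
grip_width: 0.141
grip_force: 59.8
t 8.35 tcp [ 474.  -178.1   64.6] units [ 0.013 -0.063  0.025] turn -0.001 F [3.7 1.6 4.1] grip 0.141 59.8
```

```bash
python3 -m inch '[0,-0.1,0.055,0,-1, 0,-0.1,0.055,0,-1, 0,-0.1,0.055,0,-1, 0,-0.1,0.055,0,-1, 0,-0.105,0.043,0,-1, 0,-0.105,0.043,0,-1, 0,-0.105,0.043,0,-1, 0,-0.105,0.043,0,-1, 0,-0.108,0.02,0,-1, 0,-0.108,0.02,0,-1, 0,-0.108,0.02,0,-1, 0,-0.108,0.02,0,-1, 0,0,0,0,-1, 0,0,0,0,-1]' 60
python3 - <<'E'
from geo import *
q=np.load('q.npy'); rel(q,W(q,[-46.07-25*2.277,-192,60.7-25*.339]))
c=snap('side','pics/side5.png'); t=snap('top','pics/top5.png')
a=cv2.imread('pics/side5.png')[60:260,140:340]; b=cv2.imread('pics/top5.png')[70:270,160:360]
cv2.imwrite('pics/c5.png',np.hstack([cv2.resize(x,(400,400),interpolation=cv2.INTER_CUBIC) for x in(a,b)]))
for th in(.5,.6,.7): print(th,[(proj(c,W(q,lidpt(th,230,25,y))).round(1).tolist(),proj(t,W(q,lidpt(th,230,25,y))).round(1).tolist()) for y in(140,-140)])
E
```

```text
time: 9.75
tool_pos: [439.9, -172.2, 51.7]
eef_rot: [-0.001, 0.763, 0.647, -0.001]
ft_force: [0.2, 2.3, -2.6]
grip_width: 0.143
grip_force: 58.4
t 9.75 tcp [ 439.9 -172.2   51.7] units [ 0.003  0.08  -0.023] turn -0.0 F [ 0.2  2.3 -2.6] grip 0.143 58.4
0.5 [([[242.1, 166.3]], [[179.6, 185.2]]), ([[277.7, 131.9]], [[285.2, 200.7]])]
0.6 [([[236.7, 158.3]], [[179.4, 178.9]]), ([[273.5, 125.4]], [[286.4, 194.5]])]
0.7 [([[230.5, 150.8]], [[179.4, 171.8]]), ([[268.6, 119.2]], [[287.7, 187.6]])]
```

View pics/c5.png

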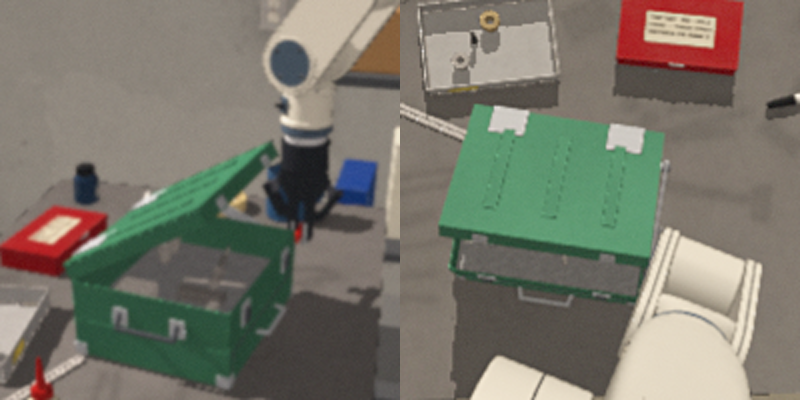

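The lid is at about 0.5 rad: its right front corner is at side (277,132) and its left at top (180,187). The stay is past the notch. Release, back off to the right and go up.

```bash
python3 -m inch '[0,0,0,0,1, 0,0,0,0,1, 0,0,0,0,1, 0,0,0,0,1, 0,0,0,0,1, -0.3,0,-0.2,0,1, -0.4,0,-0.4,0,1, -0.1,0,-0.8,0,1, 0,0,-1,0,1, 0,0,-1,0,1, 0,0,-1,0,1, 0,0,-1,0,1, 0,0,-1,0,-1, 0,0,-1,0,-1, 0,0,-1,0,-1, 0,0,-1,0,-1, 0,0,0,0,-1]' 30
python3 - <<'E'
from geo import *
q=np.load('q.npy'); rel(q,W(q,[-60,-20,290]))
c=snap('side','pics/side6.png'); cv2.imwrite('pics/c6.png',cv2.resize(cv2.imread('pics/side6.png')[60:260,140:340],(500,500),interpolation=cv2.INTER_CUBIC))
E
```

```text
time: 11.55
tool_pos: [439.8, -194.0, 291.5]
eef_rot: [0.003, 0.763, 0.647, 0.001]
ft_force: [0.0, -0.3, 0.4]
grip_width: 0.143
grip_force: 0.0
t 11.55 tcp [ 439.8 -194.   291.5] units [7.749 1.651 0.053] turn -0.001 F [ 0.  -0.3  0.4] grip 0.143 0.0
```

View pics/c6.png

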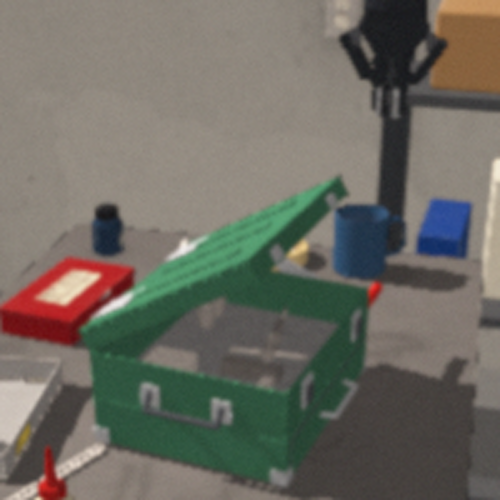

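The lid is holding at about 0.5 rad, with its right corner at crop (342,180), and the grip is free. Move over the lid and then press it down vertically.

```bash
python3 -m inch '[0.86,0.18,0,0,-1, 0.86,0.18,0,0,-1, 0.86,0.18,0,0,-1, 0.86,0.18,0,0,-1, 0.86,0.18,0,0,-1, 0.86,0.18,0,0,-1, 0.86,0.18,0,0,-1, 0.86,0.18,0,0,-1, 0.86,0.18,0,0,-1, 0,0,0.4,0,-1, 0,0,0.4,0,-1, 0,0,0.4,0,-1, 0,0,0.3,0,-1, 0,0,0.3,0,-1, 0,0,0.3,0,-1, 0,0,0.3,0,-1, 0,0,0.3,0,-1, 0,0,0,0,-1]'
python3 -c "
from geo import *
q=np.load('q.npy'); rel(q,W(q,[-60,-20,123]))"
```

```text
time: 13.4
tool_pos: [509.1, -8.2, 218.6]
eef_rot: [-0.001, 0.763, 0.647, -0.001]
ft_force: [0.6, 0.4, -0.4]
grip_width: -0.002
grip_force: 0.0
t 13.4 tcp [509.1  -8.2 218.6] units [-0.041  0.141  3.822] turn -0.0 F [ 0.6  0.4 -0.4] grip -0.002 0.0
```

```bash
python3 -m inch '[0,0,0.2,0,-1, 0,0,0.2,0,-1, 0,0,0.2,0,-1, 0,0,0.2,0,-1, 0,0,0.2,0,-1, 0,0,0.2,0,-1, 0,0,0.2,0,-1, 0,0,0.2,0,-1, 0,0,0.2,0,-1, 0,0,0.2,0,-1, 0,0,0.2,0,-1, 0,0,0.2,0,-1, 0,0,0.2,0,-1, 0,0,0.2,0,-1, 0,0,0.2,0,-1, 0,0,0,0,-1]'
python3 - <<'E'
from geo import *
q=np.load('q.npy'); rel(q,W(q,[-60,-20,123]))
c=snap('side','pics/side7.png'); cv2.imwrite('pics/c7.png',cv2.resize(cv2.imread('pics/side7.png')[60:260,140:340],(500,500),interpolation=cv2.INTER_CUBIC))
E
```

```text
time: 15.0
tool_pos: [509.3, -8.2, 143.9]
eef_rot: [-0.0, 0.763, 0.647, -0.0]
ft_force: [0.0, 0.0, 0.6]
grip_width: 0.003
grip_force: 0.0
t 15.0 tcp [509.3  -8.2 143.9] units [-0.041  0.13   0.834] turn -0.001 F [0.  0.  0.6] grip 0.003 0.0
```

View pics/c7.png

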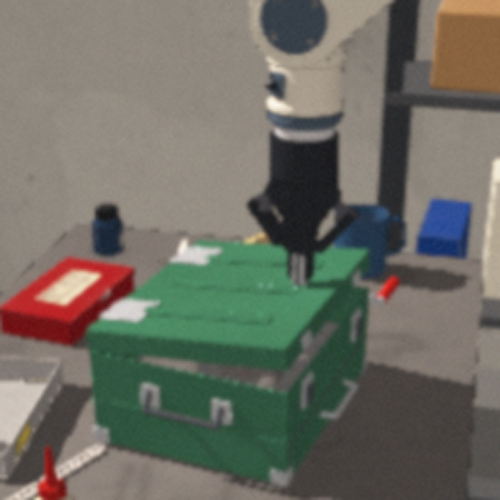

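The fingers rest on the lid at crop (298,285), and a thin wedge of gap of about 0.1 rad remains. Continue gently to the rim.

```bash
python3 -m inch '[0,0,0.1,0,-1, 0,0,0.1,0,-1, 0,0,0.1,0,-1, 0,0,0.1,0,-1, 0,0,0.1,0,-1, 0,0,0.1,0,-1, 0,0,0.1,0,-1, 0,0,0.08,0,-1, 0,0,0,0,-1]'
```

```text
time: 15.95
tool_pos: [509.6, -8.2, 124.8]
eef_rot: [-0.0, 0.763, 0.647, -0.0]
ft_force: [0.5, 0.2, 0.1]
grip_width: -0.003
grip_force: 0.0
```

```bash
python3 -m inch '[0,0,0.06,0,-1, 0,0,0.06,0,-1, 0,0,0.04,0,-1, 0,0,0,0,-1]'; python3 -m inch '[0,0,0.04,0,-1, 0,0,0.04,0,-1, 0,0,0,0,-1]'
```

```text
time: 16.35
tool_pos: [509.9, -8.2, 122.6]
eef_rot: [0.0, 0.763, 0.647, 0.0]
ft_force: [-5.5, 0.1, 16.9]
grip_width: -0.002
grip_force: 8.7
time: 16.65
tool_pos: [510.0, -8.2, 122.4]
eef_rot: [0.0, 0.763, 0.647, 0.0]
ft_force: [-13.9, 0.8, 37.9]
grip_width: -0.002
grip_force: 19.0
```

There is firm contact at a reported z of 122.4 with no further travel, so the lid is on the rim. Lift clear and check.

```bash
python3 -m inch '[0,0,-0.15,0,-1, 0,0,-0.3,0,-1, 0,0,-0.6,0,-1, 0,0,-0.8,0,-1, 0,0,-0.8,0,-1, 0,0,-0.8,0,-1, 0,0,-0.8,0,-1, 0,0,0,0,-1, 0,0,0,0,-1]'
python3 - <<'E'
from geo import *
q=np.load('q.npy'); c=snap('side','pics/side8.png'); t=snap('top','pics/top8.png')
a=cv2.imread('pics/side8.png')[60:260,140:340]; b=cv2.imread('pics/top8.png')[40:280,80:420]
cv2.imwrite('pics/c8.png',np.hstack([cv2.resize(a,(400,400),interpolation=cv2.INTER_CUBIC),cv2.resize(b,(400,400),interpolation=cv2.INTER_CUBIC)]))
for th in(0,.04,.08): print(th,[((proj(c,W(q,lidpt(th,230,n,y)))-[140,60])*2).round(1).tolist() for y,n in((140,25),(-140,25),(140,0))])
print(((proj(c,W(q,[-115,140,120]))-[140,60])*2))
g0=cv2.cvtColor(cv2.imread('pics/top0.png'),6).astype(int);g8=cv2.cvtColor(cv2.imread('pics/top8.png'),6).astype(int)
for n,(u,v,w) in dict(mug=(387,204,22),tape=(385,160,20),bottle=(131,150,14),brush=(130,222,25),driver=(127,195,26)).items(): print(n,abs(g8-g0)[v-w:v+w,u-w:u+w].mean().round(1))
E
```

```text
time: 17.55
tool_pos: [509.8, -8.2, 225.3]
eef_rot: [0.0, 0.763, 0.647, 0.0]
ft_force: [0.7, 0.4, -0.1]
grip_width: -0.002
grip_force: 0.0
0 [[[233.5, 296.9]], [[297.3, 214.2]], [[233.0, 314.3]]]
0.04 [[[232.8, 290.3]], [[296.9, 208.5]], [[233.1, 307.9]]]
0.08 [[[231.8, 283.5]], [[296.3, 202.8]], [[232.8, 301.4]]]
[[233.03227559 314.25651584]]
mug 19.2
tape 24.2
bottle 23.7
brush 24.1
driver 23.2
```

View pics/c8.png

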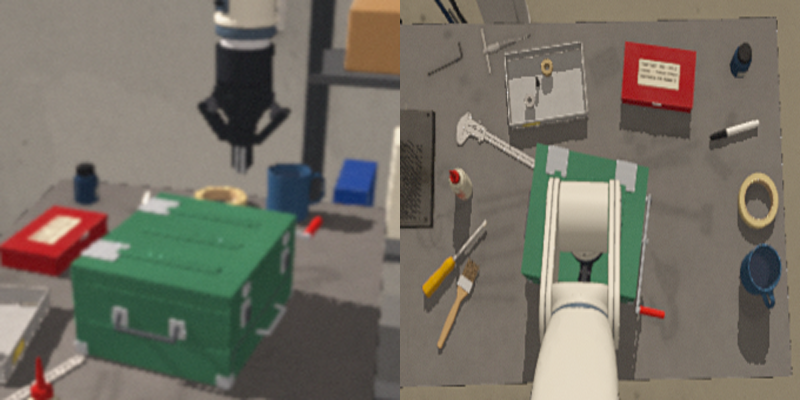

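The lid is seated: its front-left corner is at side crop (233,297), exactly where a lid angle of 0 projects, and no gap shows. The mug, tape, bottle, brush and screwdriver are where they started, and the gripper is about 100 mm clear.

```bash
python3 -c "
from station import arm
print(arm.close_job())"
```

```text
the job is handed in; nothing more can be done
None
```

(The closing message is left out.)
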